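# Size an unmarked filter in the stepped gauge

### The arm

A 7-joint arm with a two-finger parallel gripper is mounted at the origin on a cart in front of the work surface, level with it; the furniture and walls round the work are solid. World frame = base frame: x ahead of the robot, y to its left, z up, the work surface at z = 0. Lengths are in m, angles in rad, forces in N, time in s.
With the tool pointing down it reaches from about 0.35 to 0.9 m from the base axis. Payload 7.2 kg.
Tool frame: the origin (TCP) lies on the mounting face of the last link; the fingertips stand 173 mm ahead of it and the grasp point (between the pads) lies 155 mm ahead of it (robot.tip_reach is the distance from the TCP to the fingertips, in m); z points along the fingers, x is the direction in which the jaws open and shut, and the axes are right-handed (so a half turn about z gives the same grasp; the last joint's range is limited). The gripper opens to 85 mm and grips with 20 to 120 N. Pads are 22 mm wide; open, the fingers measure 114 mm over their backs; the gripper's body (76 mm by 85 mm) begins 54 mm behind the grasp point. The pads swing forward as they close: fully open they stand 13 mm farther back than shut.
Start: joints at [1.175, 0.411, -0.013, 1.596, 0.006, 1.134, -0.082], TCP at [0.201, -0.592, 0.405] pointing down, gripper open.
Joint ranges: [-2.95, 2.95], [-0.29, 1.99], [-1.47, 1.44], [0.14, 2.54], [-1.03, 4.17], [0.13, 1.85], [-2.86, 2.86]. Speed limits (rad/s): [2.39, 2.39, 3.01, 3.01, 3.14, 3.14, 3.14].

### API

Orientations are given as a unit quaternion [x, y, z, w].
In Python, from cell import robot gives the robot as it stands. Calls block until the motion is done:
- robot.move_pose(position, orientation): joint-space move of the TCP to a pose.
- robot.line_to(position, rate=0.15, orientation=None, until_force=None): straight line of the TCP; orientation=None keeps the orientation; rate is the mean speed in m/s. With until_force (N) it stops when the force on the tool has changed by that much, and returns True; else False.
- robot.move_j(angles): joint-space move.
- robot.gripper_to(opening): finger opening in m; the grip force is fixed at half the most; returns when the fingers have stopped.
- robot.pause(seconds).
- robot.ik(position, orientation): joint angles nearest the present ones, or None.
- robot.get_image(name): name is "scene" or "top"; returns a dict with "frame" (384x512x3 uint8, blue, green, red), "z_map" (384x512 float32, m along the optical axis (not along the pixel's ray), 0 where there is no reading), "vfov" (degrees; the focal length in pixels is half the picture's height over the tangent of half this angle, whatever the lens; pixels are square), "cx", "cy" (the principal point, pixels), "distortion" ([k1, k2, p1, p2, k3] as OpenCV has them; the pictures are not rectified), "T" (4x4, takes a point from camera to world coordinates). Camera axes: x right, y down, z forward; pixel columns grow to the right and rows downward; lengths in m; the calibration is good to about 2 mm. A picture is of the moment at which its call begins.
A pose or a line that the arm cannot do raises robot.Unreachable and nothing moves.
- robot.sign_off(): hands the job in, once; it reports no verdict.
Trained networks look in the newest picture that a camera, given by its name, has taken for a name from the list of things; names that differ only in an ending like _2 or _b are one class to them, and where a whole thing is asked for, a point or a joint stands for the part that bears it (a point fixed in the world has none). Each returns a list of dicts, best first, with "p" (0 to 1); they miss things now and then, are a little off and sometimes report something else, mostly with a low value. They report only what shows in the picture. A call takes as long as a camera call. They do not tell look-alikes from the thing itself.
- robot.spot_in(camera, target): "centre" ([column, row] in pixels, amid what is visible of it).
- robot.tip_of(camera, target): "centre" ([column, row] in pixels: a listed point, or the origin of a listed thing).
Readings, each from a call of its own:
- robot.read_clock(): time.
- robot.read_qpos(): joint angles.
- robot.read_qvel(): joint speeds.
- robot.read_effort(): joint torques, N m.
- robot.read_ee_pos(): TCP position.
- robot.read_orientation(): TCP orientation.
- robot.read_force(): force on the tool from outside, world axes, zero at the start.
- robot.read_moment(): the same for the moment, N m.
- robot.read_grip_width(): finger opening in m.
Only numpy, scipy, OpenCV 4.12 (cv2) and the standard library are available. Lean on these libraries where they do the work, as an engineer would, in place of code of your own. Each camera call takes 0.05 s, during which the arm holds its last target.

### The job

The marking has worn off the glass filter that stands on the green mat: find its size with the stepped gauge. Try it spigot down on the gauge's bores one after the other, starting with the smallest and moving up one step at a time, pressing only gently so that the glass does not crack, and when it goes in, push it fully home and leave it in that bore. Leave the two filters in the tray alone.

Things in the scene. Friction and masses are not known exactly. Their poses are not given: they have to be found in the camera images.
- gauge: stepped bore gauge, cannot shift; its soft rubber feet give 1 mm per 10 N of push, at most 3.5 mm. Four grey metal treads like low stairs on a dark 82 x 220 mm base plate, each 66 mm deep, 52 mm wide, a round bore in the middle; tops 22, 26, 30, 34 mm above the worktop, lowest tread = smallest bore; one to four dark pits in front count the steps. Origin under its middle; y along the row to the small end, z up
- gauge_bore1 (a point): centre of the mouth of bore 1 of 4 (1 = smallest), in the top of its tread, 22 mm above the worktop; 23.2 mm diameter, upright, 13 mm deep, flat bottom. y points along the row to the smaller bores, z up. Every filter fits one of bores 2 to 4 with 1.2 mm to spare in diameter and is at least 2.8 mm too thick for all smaller ones
- gauge_bore2 (a point): centre of the mouth of bore 2 of 4 (1 = smallest), in the top of its tread, 26 mm above the worktop; 27.2 mm diameter, upright, 13 mm deep, flat bottom. y points along the row to the smaller bores, z up. Every filter fits one of bores 2 to 4 with 1.2 mm to spare in diameter and is at least 2.8 mm too thick for all smaller ones
- gauge_bore3 (a point): centre of the mouth of bore 3 of 4 (1 = smallest), in the top of its tread, 30 mm above the worktop; 31.2 mm diameter, upright, 13 mm deep, flat bottom. y points along the row to the smaller bores, z up. Every filter fits one of bores 2 to 4 with 1.2 mm to spare in diameter and is at least 2.8 mm too thick for all smaller ones
- gauge_bore4 (a point): centre of the mouth of bore 4 of 4 (1 = smallest), in the top of its tread, 34 mm above the worktop; 35.2 mm diameter, upright, 13 mm deep, flat bottom. y points along the row to the smaller bores, z up. Every filter fits one of bores 2 to 4 with 1.2 mm to spare in diameter and is at least 2.8 mm too thick for all smaller ones
- mat: green-blue bench mat, 90 x 100 x 3 mm, fixed; origin at the centre of its underside. The filter to size stands on it
- tray: white two-place tray, 75 x 140 x 14 mm, floor 3 mm thick, fixed; origin at the centre of its underside. The other two filters stand in it, one in each place
- filter_a_mid (a point): centre (half-way up, on the axis; z up along it) of one of three look-alike filters: blue glass in a black mount, 25 mm high, upright and loose, about 60 g. Upper 14 mm: knurled rim, 44 mm diameter, to be gripped. Lower 11 mm: round spigot, hidden under the rim, 26, 30 or 34 mm thick, unmarked. The one within 40 mm of the mat's centre is to be sized; the others stand in the tray
- filter_b_mid (a point): centre (half-way up, on the axis; z up along it) of one of three look-alike filters: blue glass in a black mount, 25 mm high, upright and loose, about 60 g. Upper 14 mm: knurled rim, 44 mm diameter, to be gripped. Lower 11 mm: round spigot, hidden under the rim, 26, 30 or 34 mm thick, unmarked. The one within 40 mm of the mat's centre is to be sized; the others stand in the tray
- filter_c_mid (a point): centre (half-way up, on the axis; z up along it) of one of three look-alike filters: blue glass in a black mount, 25 mm high, upright and loose, about 60 g. Upper 14 mm: knurled rim, 44 mm diameter, to be gripped. Lower 11 mm: round spigot, hidden under the rim, 26, 30 or 34 mm thick, unmarked. The one within 40 mm of the mat's centre is to be sized; the others stand in the tray
- filter_a: filter a as a whole; origin at the centre of the spigot's underside, 3 mm above the worktop at the start. Fully home in a bore, its rim lies on the tread (origin 11 mm below the bore's mouth); stopped by a bore that is too small, its underside stays at the mouth. More than 25 N on the gauge, even for a moment, cracks the glass: touch down at 15 mm/s or slower
- filter_b: filter b as a whole; origin at the centre of the spigot's underside, 3 mm above the worktop at the start. Fully home in a bore, its rim lies on the tread (origin 11 mm below the bore's mouth); stopped by a bore that is too small, its underside stays at the mouth. More than 25 N on the gauge, even for a moment, cracks the glass: touch down at 15 mm/s or slower
- filter_c: filter c as a whole; origin at the centre of the spigot's underside, 3 mm above the worktop at the start. Fully home in a bore, its rim lies on the tread (origin 11 mm below the bore's mouth); stopped by a bore that is too small, its underside stays at the mouth. More than 25 N on the gauge, even for a moment, cracks the glass: touch down at 15 mm/s or slower
There are look-alikes about, which are no part of the job. Leave any red or yellow look-alike of the filter_b alone.

How it is judged:
On the way, in this order (a step that is already met when the one before it is completed fails the run):
1. the filter is set on the smallest bore, upright and centred, and stopped by it (((horizontal distance between filter_a_mid and gauge_bore1 below 0.004 m and z of filter_a_mid in the frame of gauge_bore1 below 0.0145 m and angle between filter_a_mid's own z axis and vertical below 0.2 rad and contact force between filter_a and gauge above 0.5 N) or (horizontal distance between filter_b_mid and gauge_bore1 below 0.004 m and z of filter_b_mid in the frame of gauge_bore1 below 0.0145 m and angle between filter_b_mid's own z axis and vertical below 0.2 rad and contact force between filter_b and gauge above 0.5 N) or (horizontal distance between filter_c_mid and gauge_bore1 below 0.004 m and z of filter_c_mid in the frame of gauge_bore1 below 0.0145 m and angle between filter_c_mid's own z axis and vertical below 0.2 rad and contact force between filter_c and gauge above 0.5 N))), for 0.1 s.
2. then the filter is set on bore 2: it goes in, or is stopped by it (((horizontal distance between filter_a_mid and gauge_bore2 below 0.004 m and z of filter_a_mid in the frame of gauge_bore2 below 0.008 m) or (horizontal distance between filter_a_mid and gauge_bore2 below 0.004 m and z of filter_a_mid in the frame of gauge_bore2 below 0.0145 m and angle between filter_a_mid's own z axis and vertical below 0.2 rad and contact force between filter_a and gauge above 0.5 N) or (horizontal distance between filter_b_mid and gauge_bore2 below 0.004 m and z of filter_b_mid in the frame of gauge_bore2 below 0.008 m) or (horizontal distance between filter_b_mid and gauge_bore2 below 0.004 m and z of filter_b_mid in the frame of gauge_bore2 below 0.0145 m and angle between filter_b_mid's own z axis and vertical below 0.2 rad and contact force between filter_b and gauge above 0.5 N) or (horizontal distance between filter_c_mid and gauge_bore2 below 0.004 m and z of filter_c_mid in the frame of gauge_bore2 below 0.008 m) or (horizontal distance between filter_c_mid and gauge_bore2 below 0.004 m and z of filter_c_mid in the frame of gauge_bore2 below 0.0145 m and angle between filter_c_mid's own z axis and vertical below 0.2 rad and contact force between filter_c and gauge above 0.5 N))), for 0.1 s.
3. then, unless it is home in bore 2 and let go, the filter is set on bore 3: it goes in, or is stopped by it (((horizontal distance between filter_a_mid and gauge_bore2 below 0.003 m and z of filter_a_mid in the frame of gauge_bore2 below 0.003 m and angle between filter_a_mid's own z axis and vertical below 0.06 rad and distance between the grasp point and filter_a_mid above 0.06 m) or (horizontal distance between filter_a_mid and gauge_bore3 below 0.004 m and z of filter_a_mid in the frame of gauge_bore3 below 0.008 m) or (horizontal distance between filter_a_mid and gauge_bore3 below 0.004 m and z of filter_a_mid in the frame of gauge_bore3 below 0.0145 m and angle between filter_a_mid's own z axis and vertical below 0.2 rad and contact force between filter_a and gauge above 0.5 N) or (horizontal distance between filter_b_mid and gauge_bore2 below 0.003 m and z of filter_b_mid in the frame of gauge_bore2 below 0.003 m and angle between filter_b_mid's own z axis and vertical below 0.06 rad and distance between the grasp point and filter_b_mid above 0.06 m) or (horizontal distance between filter_b_mid and gauge_bore3 below 0.004 m and z of filter_b_mid in the frame of gauge_bore3 below 0.008 m) or (horizontal distance between filter_b_mid and gauge_bore3 below 0.004 m and z of filter_b_mid in the frame of gauge_bore3 below 0.0145 m and angle between filter_b_mid's own z axis and vertical below 0.2 rad and contact force between filter_b and gauge above 0.5 N) or (horizontal distance between filter_c_mid and gauge_bore2 below 0.003 m and z of filter_c_mid in the frame of gauge_bore2 below 0.003 m and angle between filter_c_mid's own z axis and vertical below 0.06 rad and distance between the grasp point and filter_c_mid above 0.06 m) or (horizontal distance between filter_c_mid and gauge_bore3 below 0.004 m and z of filter_c_mid in the frame of gauge_bore3 below 0.008 m) or (horizontal distance between filter_c_mid and gauge_bore3 below 0.004 m and z of filter_c_mid in the frame of gauge_bore3 below 0.0145 m and angle between filter_c_mid's own z axis and vertical below 0.2 rad and contact force between filter_c and gauge above 0.5 N))), for 0.1 s.
At the end, for the whole second after the job is handed in: the filter from the mat stands fully home in the smallest bore it can enter: within 3 mm of the bore's axis, its rim down on the tread to 1.5 mm, upright within 0.06 rad, at rest and let go, the gripper 6 cm away; the other two filters are within 1 cm of where they stood in the tray (((horizontal distance between filter_a_mid and gauge_bore2 below 0.003 m and z of filter_a_mid in the frame of gauge_bore2 below 0.003 m and angle between filter_a_mid's own z axis and vertical below 0.06 rad and horizontal distance between filter_a_c3 and filter_a_mid above 0.011 m and distance between the grasp point and filter_a_mid above 0.06 m and linear speed of filter_a below 0.01 m/s and distance of each of filter_b_mid, filter_c_mid from where it was at the start of the episode below 0.01 m) or (horizontal distance between filter_a_mid and gauge_bore3 below 0.003 m and z of filter_a_mid in the frame of gauge_bore3 below 0.003 m and angle between filter_a_mid's own z axis and vertical below 0.06 rad and horizontal distance between filter_a_c3 and filter_a_mid above 0.013 m and distance between the grasp point and filter_a_mid above 0.06 m and linear speed of filter_a below 0.01 m/s and distance of each of filter_b_mid, filter_c_mid from where it was at the start of the episode below 0.01 m) or (horizontal distance between filter_a_mid and gauge_bore4 below 0.003 m and z of filter_a_mid in the frame of gauge_bore4 below 0.003 m and angle between filter_a_mid's own z axis and vertical below 0.06 rad and horizontal distance between filter_a_c3 and filter_a_mid above 0.015 m and distance between the grasp point and filter_a_mid above 0.06 m and linear speed of filter_a below 0.01 m/s and distance of each of filter_b_mid, filter_c_mid from where it was at the start of the episode below 0.01 m) or (horizontal distance between filter_b_mid and gauge_bore2 below 0.003 m and z of filter_b_mid in the frame of gauge_bore2 below 0.003 m and angle between filter_b_mid's own z axis and vertical below 0.06 rad and horizontal distance between filter_b_c3 and filter_b_mid above 0.011 m and distance between the grasp point and filter_b_mid above 0.06 m and linear speed of filter_b below 0.01 m/s and distance of each of filter_a_mid, filter_c_mid from where it was at the start of the episode below 0.01 m) or (horizontal distance between filter_b_mid and gauge_bore3 below 0.003 m and z of filter_b_mid in the frame of gauge_bore3 below 0.003 m and angle between filter_b_mid's own z axis and vertical below 0.06 rad and horizontal distance between filter_b_c3 and filter_b_mid above 0.013 m and distance between the grasp point and filter_b_mid above 0.06 m and linear speed of filter_b below 0.01 m/s and distance of each of filter_a_mid, filter_c_mid from where it was at the start of the episode below 0.01 m) or (horizontal distance between filter_b_mid and gauge_bore4 below 0.003 m and z of filter_b_mid in the frame of gauge_bore4 below 0.003 m and angle between filter_b_mid's own z axis and vertical below 0.06 rad and horizontal distance between filter_b_c3 and filter_b_mid above 0.015 m and distance between the grasp point and filter_b_mid above 0.06 m and linear speed of filter_b below 0.01 m/s and distance of each of filter_a_mid, filter_c_mid from where it was at the start of the episode below 0.01 m) or (horizontal distance between filter_c_mid and gauge_bore2 below 0.003 m and z of filter_c_mid in the frame of gauge_bore2 below 0.003 m and angle between filter_c_mid's own z axis and vertical below 0.06 rad and horizontal distance between filter_c_c3 and filter_c_mid above 0.011 m and distance between the grasp point and filter_c_mid above 0.06 m and linear speed of filter_c below 0.01 m/s and distance of each of filter_a_mid, filter_b_mid from where it was at the start of the episode below 0.01 m) or (horizontal distance between filter_c_mid and gauge_bore3 below 0.003 m and z of filter_c_mid in the frame of gauge_bore3 below 0.003 m and angle between filter_c_mid's own z axis and vertical below 0.06 rad and horizontal distance between filter_c_c3 and filter_c_mid above 0.013 m and distance between the grasp point and filter_c_mid above 0.06 m and linear speed of filter_c below 0.01 m/s and distance of each of filter_a_mid, filter_b_mid from where it was at the start of the episode below 0.01 m) or (horizontal distance between filter_c_mid and gauge_bore4 below 0.003 m and z of filter_c_mid in the frame of gauge_bore4 below 0.003 m and angle between filter_c_mid's own z axis and vertical below 0.06 rad and horizontal distance between filter_c_c3 and filter_c_mid above 0.015 m and distance between the grasp point and filter_c_mid above 0.06 m and linear speed of filter_c below 0.01 m/s and distance of each of filter_a_mid, filter_b_mid from where it was at the start of the episode below 0.01 m)) and horizontal distance between each of filter_a_mid, filter_b_mid, filter_c_mid and mat above 0.06 m); the robot touches nothing.
It fails at once if the filter is pushed on the gauge with more than 25 N: the glass cracks (contact force between any of filter_a, filter_b, filter_c and gauge above 25 N).
It fails at once if a filter is lowered into a bore that is larger than the smallest it can enter (((horizontal distance between filter_a_mid and gauge_bore3 below 0.004 m and z of filter_a_mid in the frame of gauge_bore3 below 0.008 m) and not (horizontal distance between filter_a_c3 and filter_a_mid above 0.013 m)) or ((horizontal distance between filter_a_mid and gauge_bore4 below 0.004 m and z of filter_a_mid in the frame of gauge_bore4 below 0.008 m) and not (horizontal distance between filter_a_c3 and filter_a_mid above 0.015 m)) or ((horizontal distance between filter_b_mid and gauge_bore3 below 0.004 m and z of filter_b_mid in the frame of gauge_bore3 below 0.008 m) and not (horizontal distance between filter_b_c3 and filter_b_mid above 0.013 m)) or ((horizontal distance between filter_b_mid and gauge_bore4 below 0.004 m and z of filter_b_mid in the frame of gauge_bore4 below 0.008 m) and not (horizontal distance between filter_b_c3 and filter_b_mid above 0.015 m)) or ((horizontal distance between filter_c_mid and gauge_bore3 below 0.004 m and z of filter_c_mid in the frame of gauge_bore3 below 0.008 m) and not (horizontal distance between filter_c_c3 and filter_c_mid above 0.013 m)) or ((horizontal distance between filter_c_mid and gauge_bore4 below 0.004 m and z of filter_c_mid in the frame of gauge_bore4 below 0.008 m) and not (horizontal distance between filter_c_c3 and filter_c_mid above 0.015 m))).
It fails at once if the filter is tipped over (angle between any of filter_a_mid, filter_b_mid, filter_c_mid's own z axis and vertical above 0.7 rad).
It fails at once if a filter in the tray is moved by more than 1 cm (distance of each of filter_a_mid, filter_b_mid from where it was at the start of the episode above 0.01 m or distance of each of filter_a_mid, filter_c_mid from where it was at the start of the episode above 0.01 m or distance of each of filter_b_mid, filter_c_mid from where it was at the start of the episode above 0.01 m).
It also fails if it takes over 58 s, if anything falls off the work surface, if the arm or the gripper's body presses on something with over 40 N, if the wrist force passes 120 N, or if a joint passes its speed limit or range.

## Working session

There is one attempt and no reset: what is moved stays moved. The work goes in short steps, each a Python script; the robot and the scene stay as the last script left them, time stands still between calls to the robot, and variables do not carry over. Pictures are saved under pics/ and viewed, and the job is handed in when it is done.

```bash
ls; mkdir -p pics; cat > h.py <<'E'
import numpy as np, cv2
from cell import robot
def cam(im):
    h,w=im["frame"].shape[:2]; f=h/2/np.tan(np.radians(im["vfov"])/2)
    return np.array([[f,0,im["cx"]],[0,f,im["cy"]],[0,0,1]]),np.array(im["distortion"],float)
def ray(im,p):
    K,D=cam(im); u=cv2.undistortPoints(np.array([[p]],float),K,D)[0,0]
    T=np.array(im["T"]); return T[:3,3],T[:3,:3]@np.array([u[0],u[1],1.])
def onz(im,p,z):
    o,d=ray(im,p); return o+d*(z-o[2])/d[2]
def proj(im,P):
    K,D=cam(im); T=np.linalg.inv(np.array(im["T"])); 
    P=np.atleast_2d(P).astype(float); Q=P@T[:3,:3].T+T[:3,3]
    return cv2.projectPoints(Q,np.zeros(3),np.zeros(3),K,D)[0][:,0]
E
python3 - <<'E'
from h import *
for n in ["scene","top"]:
    im=robot.get_image(n); cv2.imwrite(f"pics/{n}0.png",im["frame"])
    print(n,im["vfov"],im["cx"],im["cy"],im["distortion"],np.round(im["T"],3).tolist())
    np.save(f"{n}0.npy",im,allow_pickle=True)
    for t in ["filter_a_mid","gauge_bore1","gauge_bore2","gauge_bore3","gauge_bore4","mat","tray","gauge"]:
        r=robot.tip_of(n,t); 
        for x in r[:5]:
            print(t,np.round(x["centre"],1),round(x["p"],2))
print(robot.read_clock(),robot.read_force(),robot.read_orientation())
E
```

```text
pics
scene 51.135489091472714 255.6358927115306 199.708819546563 [-0.08380815  0.          0.          0.          0.        ] [[-0.754, -0.367, 0.545, -0.041], [-0.657, 0.446, -0.608, 0.559], [-0.02, -0.816, -0.578, 0.694], [0.0, 0.0, 0.0, 1.0]]
filter_a_mid [374.4 183.7] 0.5
gauge_bore1 [230.9 253.3] 0.92
gauge_bore1 [190.3 291.3] 0.81
gauge_bore1 [216.9 262.9] 0.67
gauge_bore1 [202.9 277.7] 0.65
gauge_bore1 [210.2 280.3] 0.29
gauge_bore2 [230.9 253.3] 0.92
gauge_bore2 [190.3 291.3] 0.81
gauge_bore2 [216.9 262.9] 0.67
gauge_bore2 [202.9 277.7] 0.65
gauge_bore2 [210.2 280.3] 0.29
gauge_bore3 [230.9 253.3] 0.92
gauge_bore3 [190.3 291.3] 0.81
gauge_bore3 [216.9 262.9] 0.67
gauge_bore3 [202.9 277.7] 0.65
gauge_bore3 [210.2 280.3] 0.29
gauge_bore4 [230.9 253.3] 0.92
gauge_bore4 [190.3 291.3] 0.81
gauge_bore4 [216.9 262.9] 0.67
gauge_bore4 [202.9 277.7] 0.65
gauge_bore4 [210.2 280.3] 0.29
mat [162.4 256.9] 0.6
mat [227.6 249.7] 0.22
tray [362.1 191.5] 0.94
gauge [210.9 280.7] 0.66
top 44.639678510073146 251.2353738878606 192.4749427793804 [0.01322856 0.         0.         0.         0.  
[... 311 characters left out ...]
2
gauge_bore1 [356.  243.7] 0.64
gauge_bore2 [181.2 211.4] 0.95
gauge_bore2 [195.7 206.9] 0.81
gauge_bore2 [162.8 218.9] 0.75
gauge_bore2 [142.3 220.2] 0.72
gauge_bore2 [356.  243.7] 0.64
gauge_bore3 [181.2 211.4] 0.95
gauge_bore3 [195.7 206.9] 0.81
gauge_bore3 [162.8 218.9] 0.75
gauge_bore3 [142.3 220.2] 0.72
gauge_bore3 [356.  243.7] 0.64
gauge_bore4 [181.2 211.4] 0.95
gauge_bore4 [195.7 206.9] 0.81
gauge_bore4 [162.8 218.9] 0.75
gauge_bore4 [142.3 220.2] 0.72
gauge_bore4 [356.  243.7] 0.64
mat [166.1 165. ] 0.73
mat [197.1 205.6] 0.46
tray [366.9 244.1] 0.73
gauge [169.8 212.4] 0.92
0.9 [-0.40165917 -0.06845256  0.15643425] [ 8.12992633e-01 -5.82273972e-01  2.77648350e-05  4.34704339e-08]
```

View pics/scene0.png

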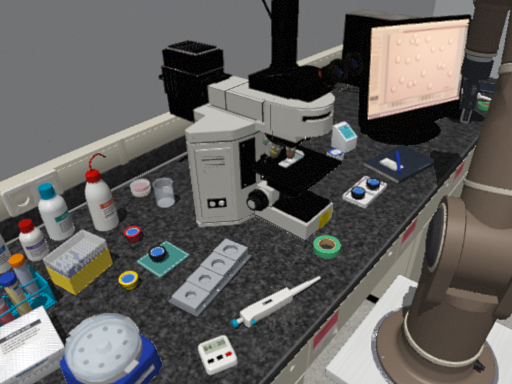

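View pics/top0.png

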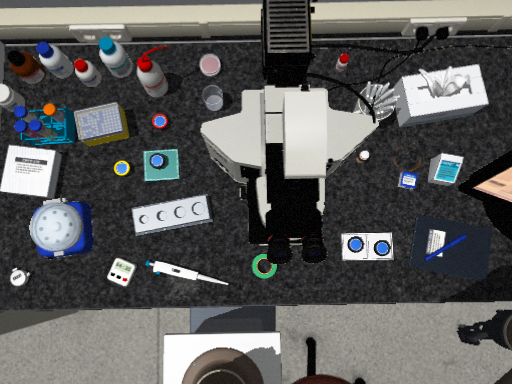

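```bash
python3 - <<'E'
from h import *
im=np.load("top0.npy",allow_pickle=True).item(); f=im["frame"]
c=f[140:245,115:225]; cv2.imwrite("pics/topc.png",cv2.resize(c,None,fx=5.5,fy=5.5,interpolation=cv2.INTER_CUBIC))
s=np.load("scene0.npy",allow_pickle=True).item()
c=s["frame"][230:320,110:260]; cv2.imwrite("pics/scenec.png",cv2.resize(c,None,fx=5,fy=5,interpolation=cv2.INTER_CUBIC))
for n,p,z in [("filt",(157,160),.028),("b1",(142.3,220.2),.022),("b2",(162.8,216),.026),("b3",(181.2,211.4),.03),("b4",(195.7,206.9),.034),("mat",(161,165),.003),("tray1",(356,244),.028),("tray2",(382,248),.028),("yel",(122,168),.028)]:
    print(n,np.round(onz(im,p,z),4), )
for n,p,z in [("filt",(157.5,252),.028)]+[("b",q,.03) for q in [(230.9,253.3),(216.9,262.9),(202.9,277.7),(190.3,291.3)]]:
    print(n,np.round(onz(s,p,z),4))
# height map
def cloud(im):
    z=im["z_map"]; K,D=cam(im); h,w=z.shape
    uv=np.stack(np.meshgrid(np.arange(w),np.arange(h)),-1).reshape(-1,1,2).astype(float)
    u=cv2.undistortPoints(uv,K,D)[:,0]; P=np.c_[u,np.ones(len(u))]*z.reshape(-1,1); T=im["T"]
    return (P@T[:3,:3].T+T[:3,3])[z.ravel()>0]
P=np.r_[cloud(im),cloud(s)]
xs=np.arange(.1,1.0,.05); ys=np.arange(.5,-.8,-.05)
print("      "+" ".join(f"{y:5.2f}" for y in ys))
for x in xs[::-1]:
    print(f"{x:5.2f}"," ".join((lambda m:f"{P[m,2].max():5.2f}" if m.any() else "  -  ")((abs(P[:,0]-x)<.025)&(abs(P[:,1]-y)<.025)) for y in ys))
E
```

```text
filt [0.6319 0.1764 0.028 ]
b1 [0.4625 0.217  0.022 ]
b2 [0.4727 0.1592 0.026 ]
b3 [0.4841 0.1074 0.03  ]
b4 [0.4954 0.0666 0.034 ]
mat [0.6225 0.1698 0.003 ]
tray1 [ 0.3846 -0.3742  0.028 ]
tray2 [ 0.3723 -0.445   0.028 ]
yel [0.6108 0.2749 0.028 ]
filt [0.6275 0.1794 0.028 ]
b [0.4843 0.0677 0.03  ]
b [0.4867 0.1127 0.03  ]
b [0.4769 0.1668 0.03  ]
b [0.4681 0.2126 0.03  ]
       0.50  0.45  0.40  0.35  0.30  0.25  0.20  0.15  0.10  0.05  0.00 -0.05 -0.10 -0.15 -0.20 -0.25 -0.30 -0.35 -0.40 -0.45 -0.50 -0.55 -0.60 -0.65 -0.70 -0.75
 0.95  0.17  0.17  0.17  0.18  0.18  0.17  0.17  0.17  0.18  0.18  0.17  0.17  0.17  0.35  0.17  0.34  0.18  0.17  0.17  0.17  0.17  0.17  0.17  0.18  0.17  0.17
 0.90  0.14  0.15  0.11  0.11  0.16  0.16  0.17  0.21  0.18  0.04  0.04  0.01  0.41  0.42  0.42  0.35  0.01  0.07  0.01  0.07  0.06  0.05  0.01  0.01  0.01  0.01
 0.85  0.05  0.01  0.10  0.11  0.01  0.01  0.20  0.21  0.01  0.08  0.08  0.01  0.41  0.42  0.42  0.01  0.02  0.02  0.01  0.10  0.11  0.13  0.15  0.15  0.12  0.10
 0.80  0.06  0.07  0.01  0.08  0.08  0.01  0.08  0.01  0.01  0.08  0.08  0
[... 1655 characters left out ...]
0.01  0.01  0.01  0.02  0.02  0.02  0.02  0.02  0.02
 0.25  0.01  0.01  0.01  0.01  0.01  0.01  0.01  0.01  0.01  0.01  0.01  0.01  0.01  0.01  0.01  0.01  0.01  0.01  0.01  0.01  0.01  0.55  0.54  0.33  0.01  0.01
 0.20  0.00  0.01  0.01  0.01  0.01  0.01  0.01  0.01  0.01  0.01  0.00  0.01  0.01  0.00  0.01  0.01  0.01  0.01  0.67  0.67  0.35  0.55  0.55  0.27  0.00  0.00
 0.15 -0.76 -0.76 -0.76 -0.77 -0.76 -0.76 -0.67  0.01  0.01  0.01  0.01  0.01  0.01  0.01 -0.68 -0.76 -0.77 -0.77  0.66 -0.77  0.32  0.56  0.55 -0.76 -0.77 -0.77
 0.10 -0.76 -0.76 -0.77 -0.76 -0.76 -0.76 -0.68  0.01  0.01  0.02  0.33  0.31  0.61  0.61 -0.67 -0.77 -0.77 -0.76 -0.76 -0.76 -0.77 -0.76 -0.76 -0.77 -0.76 -0.77
```

View pics/topc.png

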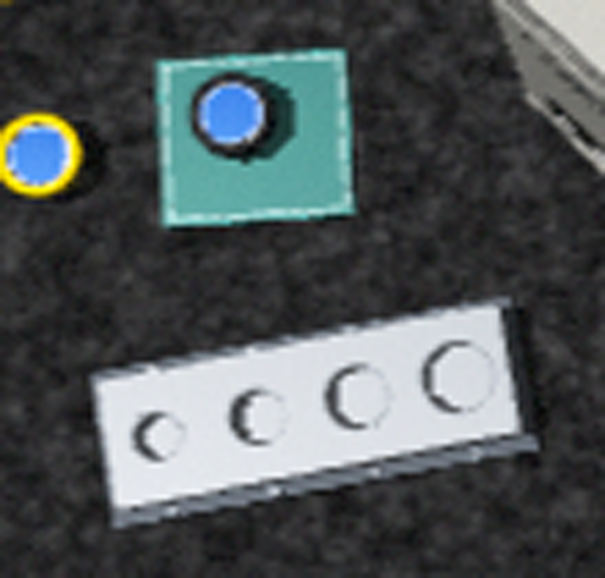

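View pics/scenec.png

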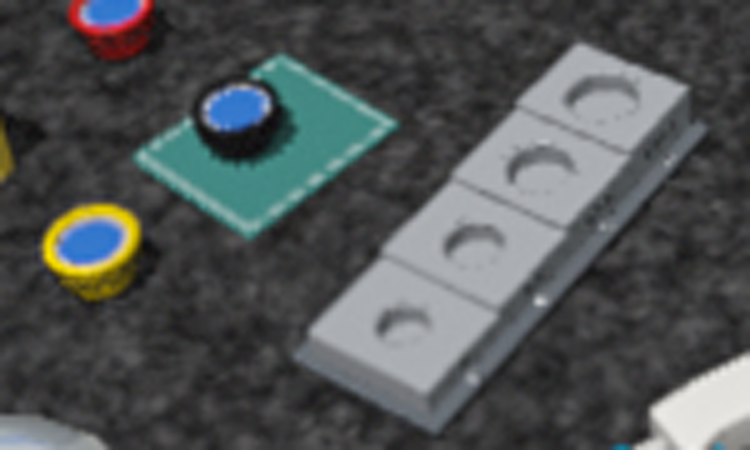

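```bash
cat > meas.py <<'E'
from h import *
from scipy.optimize import least_squares
def bluec(im,p,r=14):
    x0,y0=int(p[0])-r,int(p[1])-r
    f=im["frame"][y0:y0+2*r,x0:x0+2*r].astype(float)
    w=np.clip((f[...,0]-f[...,1])-25,0,60)  # blue minus green
    w=np.clip(f[...,0]-f[...,2]-40,0,60)*(f[...,0]-f[...,1]>25)
    yy,xx=np.mgrid[0:2*r,0:2*r]
    return np.array([(w*xx).sum()/w.sum()+x0,(w*yy).sum()/w.sum()+y0]),(w>30).sum()
def gauge_fit(obs,prior=None):
    # obs list of (im, [b1..b4 px]); returns x,y,yaw
    Y=np.array([78,26,-26,-78])/1000; Z=[.022,.026,.030,.034]
    def pts(q): return np.c_[q[0]-np.sin(q[2])*Y,q[1]+np.cos(q[2])*Y,Z]
    def res(q): return np.concatenate([(proj(im,pts(q))-np.array(b)).ravel() for im,b in obs])
    s=least_squares(res,[.48,.14,.2]); return s.x,pts(s.x),res(s.x).reshape(-1,2)
E
python3 - <<'E'
from meas import *
t=np.load("top0.npy",allow_pickle=True).item();s=np.load("scene0.npy",allow_pickle=True).item()
tb=[(143.68,218.86),(161.68,215.4),(179.86,211.77),(198.05,207.95)]
sb=[(190.6,294.6),(204.6,278.8),(217.8,263.0),(230.0,249.2)]
for o in ([(t,tb)],[(s,sb)],[(t,tb),(s,sb)]):
    q,P,r=gauge_fit(o); print(np.round(q,4)); print(np.round(P,4)); print(np.round(r,2).tolist())
for im,p in((t,(157,160)),(s,(157,251))):
    c,n=bluec(im,p); print(c,n,onz(im,c,.028),onz(im,c,.026))
# mat corners check
E
```

```text
[0.479  0.1367 0.1694]
[[0.4659 0.2135 0.022 ]
 [0.4747 0.1623 0.026 ]
 [0.4834 0.111  0.03  ]
 [0.4922 0.0598 0.034 ]]
[[-0.13, 0.1], [0.01, -0.08], [0.02, -0.09], [0.09, 0.07]]
[0.4797 0.1379 0.1739]
[[0.4662 0.2148 0.022 ]
 [0.4752 0.1636 0.026 ]
 [0.4842 0.1123 0.03  ]
 [0.4932 0.0611 0.034 ]]
[[-0.03, 0.15], [0.03, -0.32], [-0.04, 0.28], [0.04, -0.13]]
[0.4795 0.1374 0.1715]
[[0.4662 0.2143 0.022 ]
 [0.4751 0.163  0.026 ]
 [0.4839 0.1118 0.03  ]
 [0.4928 0.0606 0.034 ]]
[[-0.38, -0.0], [-0.26, -0.21], [-0.25, -0.27], [-0.19, -0.15], [0.17, 0.03], [0.26, -0.41], [0.22, 0.22], [0.33, -0.18]]
[156.47988981 160.19412305] 93 [0.63138644 0.1778859  0.028     ] [0.6318293 0.1782943 0.026    ]
[156.90865604 251.40341686] 74 [0.63036694 0.17904572 0.028     ] [0.63238337 0.17790412 0.026     ]
```

```bash
python3 - <<'E'
from h import *
from scipy.optimize import least_squares
def quat(yaw):
    from scipy.spatial.transform import Rotation as R
    c,s=np.cos(yaw),np.sin(yaw); return R.from_matrix(np.array([[c,s,0],[s,-c,0],[0,0,-1]])).as_quat()
data=[]
for x,y,z in [(.35,0,.3),(.35,.1,.5),(.45,.1,.3),(.47,.21,.25),(.5,.06,.25),(.63,.178,.19),(.3,-.1,.4),(.25,0,.5),(.35,0,.8),(.4,0,.7),(.6,.2,.4),(.25,-.2,.6)]:
    for yaw in (.17,):
        q=robot.ik([x,y,z],quat(yaw)); print((x,y,z),None if q is None else np.round(q,3))
        if q is not None: data.append((np.hypot(x,y),z,np.array(q)))
print(robot.read_clock())
E
```

```text
(0.35, 0, 0.3) [ 0.641  0.165 -0.829  2.287  0.179  0.75  -0.142]
(0.35, 0.1, 0.5) [ 0.832 -0.161 -1.057  1.959 -0.147  1.265 -0.005]
(0.45, 0.1, 0.3) [ 0.515  0.466 -1.042  2.047  0.512  0.914 -0.638]
(0.47, 0.21, 0.25) [ 0.292  0.704 -1.106  1.962  0.772  0.978 -1.026]
(0.5, 0.06, 0.25) [ 0.336  0.506 -0.701  2.003  0.455  0.792 -0.461]
(0.63, 0.178, 0.19) [ 0.067  0.787 -0.626  1.656  0.565  0.887 -0.616]
(0.3, -0.1, 0.4) [ 0.841 -0.12  -0.597  2.225 -0.079  1.017  0.459]
(0.25, 0, 0.5) None
(0.35, 0, 0.8) None
(0.4, 0, 0.7) [ 0.324 -0.078 -0.396  1.508 -0.03   1.705  0.095]
(0.6, 0.2, 0.4) [ 0.276  0.652 -1.06   1.535  0.582  1.3   -0.685]
(0.25, -0.2, 0.6) [ 1.05  -0.246 -0.388  1.857 -0.092  1.513  0.848]
0.9
```

```bash
cat > fk.py <<'E'
import numpy as np
from scipy.spatial.transform import Rotation as R
def quat(yaw):
    c,s=np.cos(yaw),np.sin(yaw); return R.from_matrix(np.array([[c,s,0],[s,-c,0],[0,0,-1]])).as_quat()
S=[-1,1,-1,1,-1,1,-1]
def fk(q,p,s=S,all=False):
    h,a0,L1,a1,L2,a2,L3,a3,o,L1b=p
    Rz=lambda t:R.from_euler('z',t).as_matrix(); Ry=lambda t:R.from_euler('y',t).as_matrix()
    M=Rz(s[0]*q[0]); P=np.array([0,0,h])+M@[a0,0,0]; pts=[P]
    M=M@Ry(q[1]); M=M@Rz(s[2]*q[2]); P=P+M@[a1,L1b,L1]; pts.append(P)
    M=M@Ry(q[3]); M=M@Rz(s[4]*q[4]); P=P+M@[a2,o,L2]; pts.append(P)
    M=M@Ry(q[5]); M=M@Rz(s[6]*q[6]); P=P+M@[a3 if 0 else 0,0,L3]+0*P; pts.append(P)
    return (pts if all else P),M
E
python3 - <<'E'
from h import *; from fk import *
from scipy.optimize import least_squares
import itertools
rng=np.random.default_rng(0); data=[]
for i in range(60):
    x=rng.uniform(.3,.7);y=rng.uniform(-.4,.4);z=rng.uniform(.15,.6)
    qq=(R.from_euler('xyz',rng.uniform(-.3,.3,3))*R.from_quat(quat(rng.uniform(-.5,.5)))).as_quat()
    q=robot.ik([x,y,z],qq)
    if q is not None: data.append((np.array([x,y,z]),R.from_quat(qq).as_matrix(),np.array(q)))
print(len(data))
best=None
for s in itertools.product([-1,1],repeat=3):
    sg=[-1,1,s[0],1,s[1],1,s[2]]
    e=np.mean([np.linalg.norm(fk(q,[0]*10,sg)[1][:,2]-M[:,2]) for _,M,q in data]); 
    e2=[ (fk(q,[0]*10,sg)[1].T@M) for _,M,q in data]; print(sg,round(e,4),np.std(e2,0).max().round(3),np.round(e2[0],2).tolist())
    if best is None or e+np.std(e2,0).max()<best[0]: best=(e+np.std(e2,0).max(),sg)
sg=best[1]
f=lambda p:np.concatenate([fk(q,p,sg)[0]-x for x,_,q in data])
r=least_squares(f,[.3,0,.4,0,.4,0,.15,0,0,0]); print(sg,np.round(r.x,4),abs(r.fun).max())
np.save("fkp.npy",np.r_[r.x]); open("sg.txt","w").write(str(sg))
E
```

```text
59
[-1, 1, -1, 1, -1, 1, -1] 0.0 0.0 [[-1.0, 0.0, -0.0], [-0.0, -1.0, 0.0], [-0.0, 0.0, 1.0]]
[-1, 1, -1, 1, -1, 1, 1] 0.0 0.633 [[-0.99, 0.14, -0.0], [-0.14, -0.99, 0.0], [-0.0, 0.0, 1.0]]
[-1, 1, -1, 1, 1, 1, -1] 0.5836 0.352 [[-0.6, -0.62, -0.51], [0.69, -0.08, -0.72], [0.4, -0.78, 0.47]]
[-1, 1, -1, 1, 1, 1, 1] 0.5836 0.593 [[-0.69, -0.6, -0.4], [0.6, -0.17, -0.78], [0.4, -0.78, 0.47]]
[-1, 1, 1, 1, -1, 1, -1] 0.6133 0.476 [[-0.82, -0.47, -0.34], [0.39, -0.88, 0.27], [-0.42, 0.09, 0.9]]
[-1, 1, 1, 1, -1, 1, 1] 0.6133 0.549 [[-0.86, -0.34, -0.37], [0.27, -0.94, 0.22], [-0.42, 0.09, 0.9]]
[-1, 1, 1, 1, 1, 1, -1] 0.363 0.509 [[-0.03, -0.87, -0.5], [0.9, 0.19, -0.39], [0.44, -0.46, 0.77]]
[-1, 1, 1, 1, 1, 1, 1] 0.363 0.568 [[-0.16, -0.89, -0.44], [0.89, 0.07, -0.46], [0.44, -0.46, 0.77]]
[-1, 1, -1, 1, -1, 1, -1] [ 0.2833 -0.0008  0.5353 -0.0197  0.4529 -0.0011  0.1794 -0.639  -0.0016
 -0.0386] 0.015619489614581539
```

```bash
cat >> fk.py <<'E'
def frames(q):
    Rz=lambda t:R.from_euler('z',t).as_matrix(); Ry=lambda t:R.from_euler('y',t).as_matrix()
    M=np.eye(3); out=[M]
    for i,t in enumerate(q):
        M=M@(Ry(t) if i%2 else Rz(-t)); out.append(M)
    return out
def chain(q,d):
    P=np.zeros(3); o=[]
    for M,v in zip(frames(q),d.reshape(8,3)): P=P+M@v; o.append(P)
    return np.array(o)
E
python3 - <<'E'
from h import *; from fk import *
rng=np.random.default_rng(0); A=[];b=[]
for i in range(120):
    x=rng.uniform(.3,.7);y=rng.uniform(-.4,.4);z=rng.uniform(.15,.6)
    qq=(R.from_euler('xyz',rng.uniform(-.3,.3,3))*R.from_quat(quat(rng.uniform(-.5,.5)))).as_quat()
    q=robot.ik([x,y,z],qq)
    if q is not None: A.append(np.hstack(frames(q)));b.append([x,y,z])
A=np.vstack(A);b=np.concatenate(b)
d,res,rk,sv=np.linalg.lstsq(A,b,rcond=1e-6); print(rk,np.round(d.reshape(8,3),4),abs(A@d-b).max()); np.save("d.npy",d)
print(chain(robot.read_qpos(),d)[-1],robot.read_ee_pos())
E
```

```text
17 [[ 0.000e+00 -0.000e+00  1.420e-01]
 [-0.000e+00 -1.460e-02  1.420e-01]
 [-0.000e+00 -1.460e-02  2.668e-01]
 [ 0.000e+00 -9.400e-03  2.668e-01]
 [ 0.000e+00 -9.400e-03  2.263e-01]
 [-0.000e+00 -2.000e-04  2.263e-01]
 [ 0.000e+00 -2.000e-04  8.850e-02]
 [ 0.000e+00  0.000e+00  8.850e-02]] 5.3854504189487784e-11
[ 0.20118627 -0.59172252  0.4047187 ] [ 0.20118627 -0.59172252  0.4047187 ]
```

```bash
python3 - <<'E'
from h import *; from fk import *
d=np.load("d.npy")
q0=np.array(robot.read_qpos())
A=np.array([1.175,-.25,0,2.47,0,.92,-1.4]); B=A.copy();B[0]=-.28
for t in np.linspace(0,1,6): 
    c=chain(q0+t*(A-q0),d); print(np.round(np.hypot(c[-1][0],c[-1][1]),3),np.round(c[-1],3))
robot.move_j(A); print(robot.read_clock()); robot.move_j(B); print(robot.read_clock(),robot.read_ee_pos(),robot.read_force())
for yaw in (.1715,.1715+np.pi,.1715+np.pi/2,.1715-np.pi/2):
    for p in ([.631,.1783,.26],[.631,.1783,.189],[.4662,.2143,.21],[.4928,.0606,.22]):
        q=robot.ik(p,quat(yaw)); print(round(yaw,2),p,None if q is None else np.round(q,2))
E
```

```text
0.625 [ 0.201 -0.592  0.405]
0.55 [ 0.171 -0.523  0.411]
0.473 [ 0.14  -0.452  0.409]
0.393 [ 0.107 -0.378  0.399]
0.313 [ 0.075 -0.304  0.379]
0.234 [ 0.044 -0.23   0.35 ]
2.375
4.05 [0.23326335 0.01640373 0.35034963] [ 0.20312935 -0.05129032 -0.25098948]
0.17 [0.631, 0.1783, 0.26] [-0.28  0.61 -0.1   1.65  0.07  0.89 -0.23]
0.17 [0.631, 0.1783, 0.189] [-0.25  0.7  -0.15  1.68  0.14  0.77 -0.29]
0.17 [0.4662, 0.2143, 0.21] [-0.45  0.49 -0.1   2.03  0.08  0.62 -0.43]
0.17 [0.4928, 0.0606, 0.22] [-0.24  0.45  0.03  2.07 -0.02  0.62 -0.03]
3.31 [0.631, 0.1783, 0.26] [-1.05  0.99  1.24  1.7  -1.    1.23 -2.52]
3.31 [0.631, 0.1783, 0.189] [-0.97  0.97  1.03  1.73 -0.97  1.04 -2.55]
3.31 [0.4662, 0.2143, 0.21] [-1.26  0.75  1.03  2.08 -0.89  0.85 -2.65]
3.31 [0.4928, 0.0606, 0.22] [-0.97  0.7   1.04  2.12 -0.85  0.83 -2.37]
1.74 [0.631, 0.1783, 0.26] [-0.22  0.61 -0.19  1.64  0.14  0.9   1.28]
1.74 [0.631, 0.1783, 0.189] [-0.17  0.71 -0.26  1.67  0.24  0.79  1.2 ]
1.74 [0.4662, 0.2143, 0.21] [-0.38  0.49 -0.19  2.03  0.15  0.63  1.08]
1.74 [0.4928, 0.0606, 0.22] [-0.17  0.45 -0.06  2.07  0.04  0.62  1.48]
-1.4 [0.631, 0.1783, 0.26] [-0.36  0.6   0.02  1.65 -0.01  0.89 -1.74]
-1.4 [0.631, 0.1783, 0.189] [-0.37  0.7   0.03  1.69 -0.03  0.76 -1.73]
-1.4 [0.4662, 0.2143, 0.21] [-0.47  0.49 -0.07  2.04  0.06  0.62 -1.98]
-1.4 [0.4928, 0.0606, 0.22] [-0.25  0.45  0.04  2.08 -0.03  0.62 -1.59]
```

```bash
cat > g.py <<'E'
from meas import *; from fk import *
YAW=.1715
E
python3 - <<'E'
from g import *
f=[.631,.1783]
robot.move_pose([*f,.24],quat(YAW-np.pi/2)); print(robot.read_clock())
robot.gripper_to(.062)
robot.line_to([*f,.189],rate=.1); print(robot.read_clock(),robot.read_grip_width(),robot.read_force())
robot.gripper_to(.035); print(robot.read_clock(),robot.read_grip_width())
robot.gripper_to(.056)
robot.move_pose([*f,.189],quat(YAW)); print(robot.read_clock())
robot.gripper_to(.035); print(robot.read_clock(),robot.read_grip_width(),robot.read_ee_pos(),robot.read_force())
t=robot.get_image("top"); s=robot.get_image("scene")
cv2.imwrite("pics/g1t.png",cv2.resize(t["frame"][120:240,100:230],None,fx=4,fy=4)); cv2.imwrite("pics/g1s.png",cv2.resize(s["frame"][160:310,80:260],None,fx=4,fy=4))
E
```

```text
5.675
6.7 0.06204865542085112 [ 0.61918511 -0.22974836  0.51385017]
7.0167 0.04152937546006547
8.475
8.75 0.04149498976045134 [0.6310466  0.17857705 0.1894132 ] [-0.86736772  0.32832825  4.46110805]
```

View pics/g1s.png

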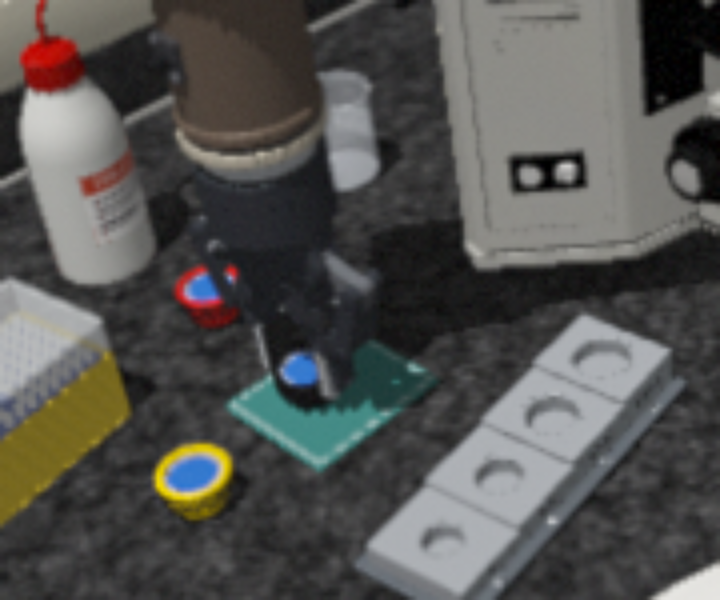

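View pics/g1t.png

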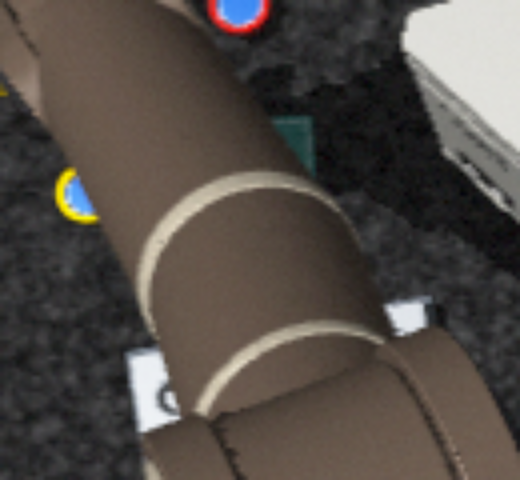

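```bash
python3 - <<'E'
from g import *
robot.gripper_to(.056); p=robot.read_ee_pos()
robot.line_to([p[0],p[1],.245],rate=.2)
s=robot.get_image("scene"); np.save("scene1.npy",s,allow_pickle=True); print(robot.read_clock())
s0=np.load("scene0.npy",allow_pickle=True).item()
print(np.abs(np.array(s0["T"])-s["T"]).max())
for im in (s0,s):
    c,n=bluec(im,(157,251),10); print(c,n,onz(im,c,.028))
print(proj(s,[[p[0],p[1],.028]]),p)
cv2.imwrite("pics/g2s.png",cv2.resize(s["frame"][200:310,100:260],None,fx=5,fy=5,interpolation=cv2.INTER_CUBIC))
E
```

```text
9.625
0.0
[156.90865604 251.40341686] 74 [0.63036694 0.17904572 0.028     ]
[156.56732844 251.64933103] 74 [0.6302987  0.18015282 0.028     ]
[[157.04372499 251.14256576]] [0.63087298 0.17823717 0.18861629]
```

View pics/g2s.png

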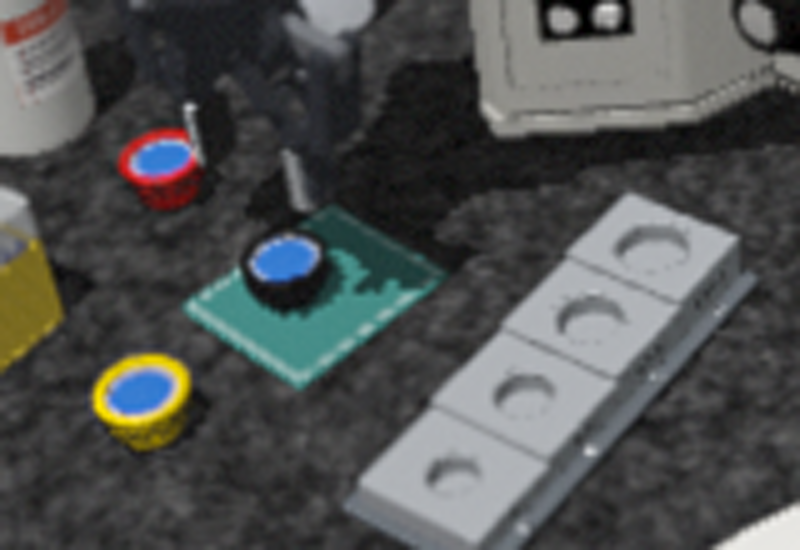

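```bash
cat >> g.py <<'E'
def bores(cx=.4795,cy=.1362,yaw=YAW):
    Y=np.array([78,26,-26,-78])/1000
    return np.c_[cx-np.sin(yaw)*Y,cy+np.cos(yaw)*Y]
E
python3 - <<'E'
from g import *
robot.line_to([.631,.1785,.189],rate=.12,orientation=quat(YAW))
print(robot.read_ee_pos(),robot.read_force())
robot.gripper_to(.035); w=robot.read_grip_width(); print("grip",w,robot.read_ee_pos(),robot.read_force(),robot.read_clock())
robot.line_to([.631,.1785,.25],rate=.15); print("lift",robot.read_grip_width(),robot.read_force())
b=bores()[0]; print(b)
robot.line_to([b[0],b[1],.25],rate=.2); robot.line_to([b[0],b[1],.216],rate=.08)
print(robot.read_clock(),robot.read_ee_pos(),robot.read_force())
h=robot.line_to([b[0],b[1],.203],rate=.008,until_force=3.)
print(h,robot.read_ee_pos(),robot.read_force(),robot.read_clock())
robot.pause(.2); print(robot.read_ee_pos(),robot.read_force(),robot.read_clock(),robot.read_grip_width())
s=robot.get_image("scene"); cv2.imwrite("pics/g3s.png",cv2.resize(s["frame"][200:330,100:260],None,fx=4.5,fy=4.5,interpolation=cv2.INTER_CUBIC))
E
```

```text
[0.6310228  0.17869297 0.18876134] [ 0.01302928 -0.33318022  0.6361833 ]
grip 0.04097044438353644 [0.63149313 0.17876041 0.19032063] [-1.05873153  0.2043223   4.43742412] 10.5167
lift 0.04120228684131597 [-0.35307846 -0.62738878 -0.61465726]
[0.46618848 0.21305573]
12.6417 [0.46618736 0.21313149 0.2156121 ] [-0.49497147  0.26996595  0.412605  ]
True [0.46617938 0.21308598 0.20865457] [-0.44739831 -0.30819246  5.37892308] 13.6
[0.46616979 0.21303947 0.20860583] [-0.46942966 -0.02603957  5.02955574] 13.8 0.041114948876309856
```

View pics/g3s.png

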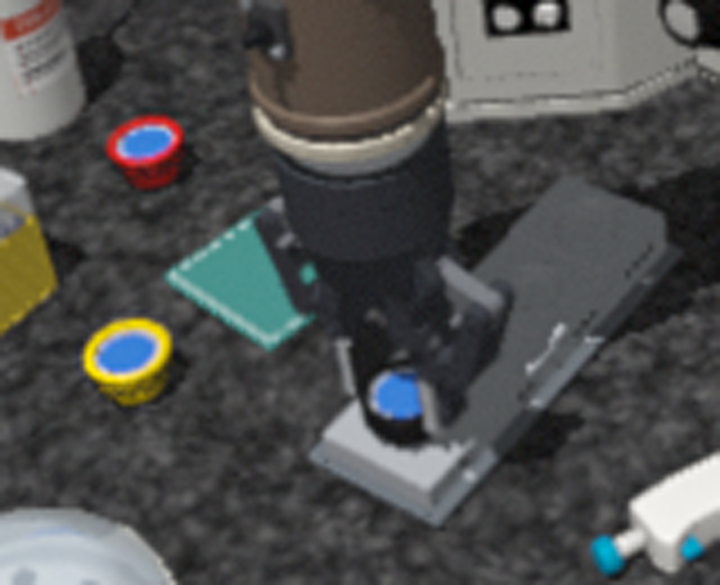

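```bash
cat >> g.py <<'E'
def st(m=""):
    print(m,np.round(robot.read_ee_pos(),4),np.round(robot.read_force(),2),np.round(robot.read_moment(),2),robot.read_clock(),flush=True)
OFF=.1871
def touch(k,b):
    zt=[.022,.026,.030,.034][k]+OFF
    robot.line_to([b[0],b[1],zt+.006],rate=.12)
    robot.pause(.1)
    h=robot.line_to([b[0],b[1],zt-.004],rate=.009,until_force=3.)
    st("hit %s"%h); return h
def search(b,z,rmax=.0014,f0=None,pitch=.0007):
    # slide in a spiral at constant height under light load; drop in load = aligned
    th=0.;
    while True:
        r=pitch*th/(2*np.pi)
        if r>rmax: return None
        th+=.0006/max(r,.0005)
        p=[b[0]+r*np.cos(th),b[1]+r*np.sin(th),z]
        robot.line_to(p,rate=.012)
        f=robot.read_force()[2]
        if f<f0: return p,f
E
python3 - <<'E'
from g import *
p=robot.read_ee_pos(); b=bores()
robot.line_to([p[0],p[1],.225],rate=.1)
robot.line_to([b[1][0],b[1][1],.225],rate=.15)
h=touch(1,b[1]); robot.pause(.2); st()
E
```

```text
hit True [0.4751 0.1619 0.2126] [-0.09 -0.09  4.75] [ 0.06 -0.01  0.04] 15.75
 [0.475  0.1619 0.2126] [0.79 0.49 5.6 ] [ 0.15 -0.21 -0.01] 15.95
```

```bash
python3 - <<'E'
from g import *
b=bores()[1]
z=.2126-.0002
r=search(b,z,rmax=.0015,f0=2.2); st(str(r))
E
```

```text
None [0.4748 0.1626 0.2121] [-0.   -2.38  7.79] [-0.54  0.05 -0.03] 20.7
```

```bash
python3 - <<'E'
from g import *
p=robot.read_ee_pos(); b=bores()
robot.line_to([p[0],p[1],.228],rate=.1)
robot.line_to([b[2][0],b[2][1],.228],rate=.15)
zt=.030+OFF
robot.line_to([*b[2],zt+.005],rate=.12); robot.pause(.1)
h=robot.line_to([*b[2],zt-.0025],rate=.009,until_force=3.)
robot.pause(.15); st(h)
E
```

```text
True [0.4839 0.1108 0.215 ] [ 0.3  -0.15  3.91] [ 0.11 -0.15 -0.02] 22.75
```

```bash
python3 - <<'E'
from g import *
b=bores()[2]; z=.2152
for d in ([1,0],[-1,0],[0,1],[0,-1]):
    h=robot.line_to([b[0]+.0025*d[0],b[1]+.0025*d[1],z],rate=.01,until_force=5.)
    st(str((d,h)))
E
```

```text
([1, 0], True) [0.4846 0.1109 0.2148] [-0.91  0.92  4.38] [0.03 0.15 0.02] 23.0167
([-1, 0], True) [0.4825 0.1108 0.2153] [ 0.   -0.1   2.19] [ 0.07 -0.09  0.03] 23.3417
([0, 1], False) [0.4837 0.1128 0.2148] [-0.51 -1.84 -0.3 ] [-0.28  0.18 -0.  ] 23.7417
([0, -1], True) [0.4838 0.1105 0.2151] [-0.59  2.4  -0.86] [ 0.41 -0.04 -0.04] 24.1417
```

```bash
python3 - <<'E'
from g import *
b=bores()[2]; z=.2150
robot.line_to([*b,z],rate=.01); robot.pause(.1); st("c")
for dy in (.001,.002,.003):
    h=robot.line_to([b[0],b[1]+dy,z],rate=.01,until_force=8.); robot.pause(.1); st(str((dy,h)))
for dy in (0,-.001,-.002,-.003):
    h=robot.line_to([b[0],b[1]+dy,z],rate=.01,until_force=8.); robot.pause(.1); st(str((dy,h)))
E
```

```text
c [0.4839 0.1107 0.215 ] [ 0.16  2.31 -0.46] [ 0.41  0.   -0.02] 24.4917
(0.001, False) [0.4839 0.1113 0.2149] [ 0.92  1.64 -0.35] [-0.02  0.02 -0.05] 24.8417
(0.002, False) [0.4839 0.1125 0.215 ] [-0.27 -0.94 -0.77] [-0.1   0.01  0.01] 25.1917
(0.003, False) [0.4839 0.1131 0.2149] [ 0.87 -4.    0.98] [-0.87  0.06 -0.03] 25.5417
(0, False) [0.484  0.1109 0.2151] [ 0.11  1.07 -0.69] [ 0.12  0.01 -0.01] 26.0917
(-0.001, False) [0.484  0.1102 0.2151] [0.2  5.03 0.55] [ 0.99 -0.01 -0.04] 26.4417
(-0.002, False) [0.484  0.1097 0.2153] [-1.61  5.81  0.66] [1.48 0.14 0.05] 26.7917
(-0.003, False) [0.484  0.1093 0.2154] [-0.6   8.33  1.16] [1.97 0.25 0.04] 27.1417
```

```bash
python3 - <<'E'
from g import *
c=[.4838,.1118]
robot.line_to([*c,.2152],rate=.012); robot.pause(.15); st("c")
h=robot.line_to([*c,.2055],rate=.01,until_force=5.); robot.pause(.15); st(h)
print(robot.read_grip_width())
E
```

```text
c [0.4838 0.1114 0.2151] [-0.55 -0.03 -0.1 ] [-0.02  0.04 -0.01] 27.7917
True [0.4838 0.1118 0.2057] [ 0.06 -1.35  4.86] [-0.05 -0.02 -0.04] 28.8583
0.041488521061355345
```

```bash
python3 - <<'E'
from g import *
robot.gripper_to(.062); st("open"); p=robot.read_ee_pos()
robot.line_to([p[0],p[1],.30],rate=.12); st()
robot.move_pose([.40,.20,.36],quat(YAW)); robot.pause(.2); st()
t=robot.get_image("top"); s=robot.get_image("scene"); np.save("t2.npy",t);np.save("s2.npy",s)
for n,im in(("t",t),("s",s)):
    px=proj(im,[[.4838,.1118,.044]])[0]; c,m=bluec(im,px,10); print(n,px,c,m,[onz(im,c,z).round(4).tolist() for z in (.044,.055)])
    x,y=px.astype(int); cv2.imwrite(f"pics/f{n}.png",cv2.resize(im["frame"][y-40:y+40,x-60:x+50],None,fx=6,fy=6,interpolation=cv2.INTER_CUBIC))
    z=im["z_map"][int(c[1]),int(c[0])]; o,d=ray(im,c); print("z by depth",(o+d*z)[:3].round(4))
E
```

```text
open [0.4833 0.1116 0.2051] [-0.23 -1.   -0.11] [-0.01 -0.01  0.02] 29.1917
 [0.483  0.1115 0.2994] [-0.57  0.39 -0.61] [ 0.03 -0.03 -0.01] 30.1333
 [0.4006 0.1991 0.3592] [1.32 0.05 0.55] [-0.04 -0.   -0.03] 30.9333
t [178.82886449 211.01649581] [179.52359882 211.35440371] 85 [[0.4828, 0.1099, 0.044], [0.4816, 0.1082, 0.055]]
z by depth [0.4828 0.1098 0.0443]
s [217.60102762 258.90974886] [217.91872146 259.21073059] 74 [[0.4825, 0.112, 0.044], [0.4737, 0.1196, 0.055]]
z by depth [0.4851 0.1099 0.0408]
```

View pics/fs.png

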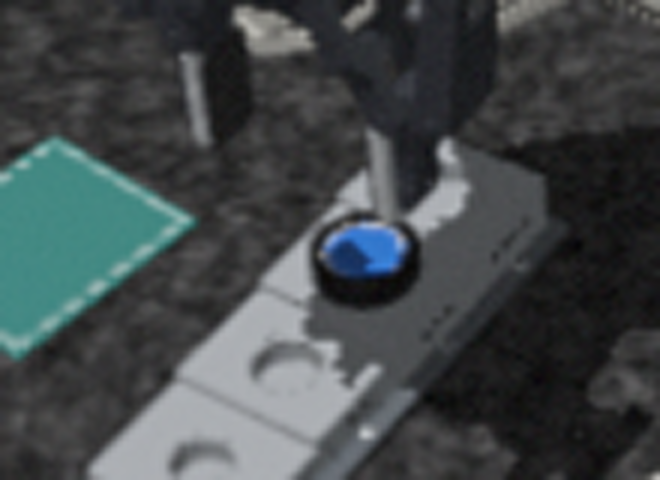

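View pics/ft.png

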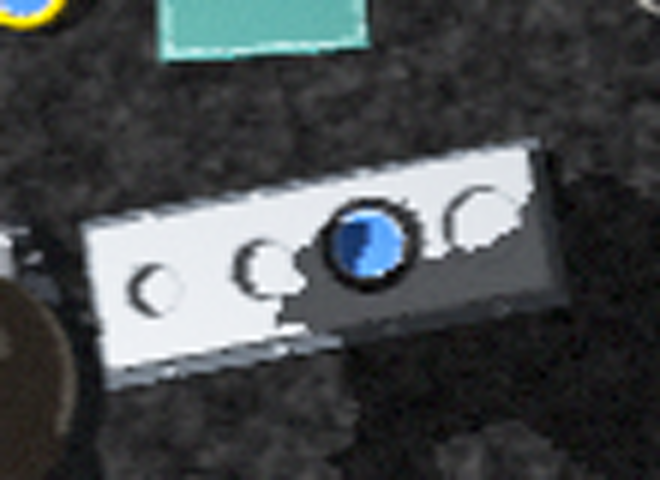

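```bash
python3 - <<'E'
from g import *
t0=np.load("top0.npy",allow_pickle=True).item(); t=np.load("t2.npy",allow_pickle=True).item()
for p in ((356,244),(382,248)): print(bluec(t0,p,10)[0],bluec(t,p,10)[0])
robot.sign_off(); print(robot.read_clock())
E
```

```text
[355.28039527 244.03652726] [355.28869779 244.03176553]
[381.96312888 247.65196416] [381.95877889 247.63849603]
the job is handed in; nothing more can be done
the job is handed in; nothing more can be done
```

The filter from the mat is home in bore 3, so its spigot is 30 mm. I signed off about 31 s into the 58 s; sign-off gives no verdict.

- **Bores 1 and 2:** Both stopped it, with about 5 N on each. On bore 2 I also slid it in a small circle under light load (about 8 N at most), and it never dropped in.
- **Bore 3:** It entered about 2 mm and I measured its side play before going further. There was only about 1.2–1.7 mm, which fits a 30 mm spigot; a 26 mm one would have had about 5 mm. I then lowered it fully home with about 5 N, let go and backed off.

**Last checks:**
- **Filter height:** The top camera put the filter's top at 44.3 mm; fully home is 44 mm. The scene camera read 40.8 mm at the same spot, so the two disagree. The height where the arm stopped also fits fully home.
- **Tray filters:** The two in the tray moved less than 0.02 px in the top view.
- **Forces:** The highest reading on the gauge was about 8 N, against the 25 N limit.
- **Bore position:** The real bore 3 was about 1 mm from my camera estimate. The bore 2 search was therefore probably off centre by about as much, but still inside the 4 mm allowed. It did not fully cover the area on its own, so the size rests on the side-play check.

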